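# Pump down the marinating box and hold the vacuum gauge on its test spot

## Task

Evacuate the vacuum marinating box by pumping its red-handled lever three full strokes, pressing it all the way down and letting it come all the way back up each time. Then take the yellow hand gauge out of its stand and hold its sprung foot on the black test spot inside the orange ring, square to the sloping face, pressing lightly so that the foot is pushed in about halfway. Finish still holding the gauge there, and leave the timer, tin, jar and mug where they are.

Things in the scene. Friction and masses are not known exactly. Their poses are not given: they have to be found in the camera images.
- vacuum_box: vacuum marinating box, fixed to the worktop: grey tub with white lid, 156 (x) x 256 (y) mm, lid top 84 mm above the worktop. Origin at the centre of its underside; x points from its front (robot side, steel clips) to its rear, y to its left, z up. The pump lever is on the left half, the sloping grey test block on the right half
- lever (a joint): pump lever angle: 0 = up at rest (arm raised 0.5 rad above level), 0.5 = fully down (arm level, against its stop). Its hinge is parallel to the box's y axis, at (55, 70, 115) mm in the box frame; the arm reaches from there to the front (-x). A spring returns it to 0 by itself; pressing at the pad takes 4 to 8 N
- lever_pad (a point): middle of the upper face of the red handle pad (62 long x 30 wide x 14 thick mm), 130 mm from the hinge and 7 mm above the arm's centre line; in the box frame at about (-56, 70, 183) mm when up and (-75, 70, 122) mm when fully down. Press from above with shut fingers; below it the lid is 84 mm high
- test_block: grey sloping block on the box's right half, 70x70 mm face with a black test spot of 28 mm diameter inside an orange ring of 42 mm outer diameter. Origin at the centre of the spot, on the face, at (-15, -70, 125) mm in the box frame; z = outward normal of the face, leaning 0.436 rad (25 degrees) from vertical towards the box's front; y along the box's y. Rigid
- gauge: yellow hand gauge, loose, about 0.14 kg, standing upright in its stand. Square grip body 28x28 mm, from 30 to 115 mm above the origin; a round dial (36 mm diameter, standing 8 mm proud) on its -x face at 88 mm. Origin at the tip of the foot (when not pushed in); z along the gauge from foot to top. Grip it across its y faces, 80 to 95 mm above the origin; the faces are free above the stand
- foot (a joint): how far the gauge's sprung foot is pushed into the grip body, m: 0 = out, 0.012 = bottomed; spring 0.5 N preload plus 0.5 N per mm, so halfway (6 mm) is about 3.5 N
- gauge_tip (a point): centre of the underside of the gauge's black rubber foot (14 mm diameter), on the gauge axis; moves with the foot
- gauge_stand: stand fixed to the worktop: dark base 80x80x6 mm with a grey square socket of 44 mm outside, 32 mm inside, top at 60 mm. Origin at the centre of its underside. The gauge's body rests on ledges 41 mm above the worktop and enters the socket by 19 mm, its tip 11 mm above the worktop; gauge and stand have the same axes. Lift straight up by more than 50 mm to clear
- egg_timer: bystander: white wind-up kitchen timer, 69 mm across, 56 high (mm); origin at its underside; leave it alone
- fish_tin: bystander: flat oval-cornered fish tin, 63x105x23 (mm); origin at its underside; leave it alone
- blue_jar: bystander: small light-blue glazed jar, 67 mm across, 82 high (mm); origin at its underside; leave it alone
- mug_blue: bystander: light-blue mug, 90x122x105 (mm); origin at its underside; leave it alone
Not all that is in view belongs to the job. There is more than one size of the gauge; the one meant has the size given above.

How it is judged:
On the way, in this order (a step that is already met when the one before it is completed fails the run):
1. the lever is pressed fully down (first stroke) (value of joint lever above 0.44 rad), for 0.05 s.
2. the lever is fully back up (first stroke) (value of joint lever below 0.06 rad), for 0.05 s.
3. the lever is pressed fully down (second stroke) (value of joint lever above 0.44 rad), for 0.05 s.
4. the lever is fully back up (second stroke) (value of joint lever below 0.06 rad), for 0.05 s.
5. the lever is pressed fully down (third stroke) (value of joint lever above 0.44 rad), for 0.05 s.
6. the lever is fully back up (third stroke) (value of joint lever below 0.06 rad), for 0.05 s.
7. after that, the gauge is lifted out of its stand (z of gauge in the frame of gauge_stand above 0.06 m and contact force between gauge and gauge_stand below 0.05 N), for 0.1 s.
At the end, for the whole second after the job is handed in: The gauge is held still in the fingers, clear of its stand: foot within 7 mm of the spot's centre (along x and y of the face), axis within 0.14 rad of the face normal, foot pushed in 2 to 10 mm (1 to 6.5 N); the lever is back up (below 0.06 rad) (x of gauge_tip in the frame of test_block between -0.007 and 0.007 m and y of gauge_tip in the frame of test_block between -0.007 and 0.007 m and z of gauge_tip in the frame of test_block between -0.003 and 0.003 m and angle between the z axis of gauge and the z axis of test_block, either way round below 0.14 rad and value of joint foot between 0.002 and 0.01 m and contact force between gauge and test_block between 1 and 6.5 N and contact force between the fingers and gauge above 3 N and contact force between gauge and gauge_stand below 0.05 N and linear speed of gauge below 0.02 m/s and value of joint lever below 0.06 rad); the arm keeps its last pose, push and grip.
It fails at once if the gauge is pressed hard on the box (over 12 N) (contact force between gauge and vacuum_box above 12 N).
It fails at once if the timer, tin, jar or mug is moved by more than 3 cm (distance of any of egg_timer, fish_tin, blue_jar, mug_blue from where it was at the start of the episode above 0.03 m).
It also fails if it takes over 61 s, if anything falls off the work surface, if the arm or the gripper's body presses on something with over 40 N, if the wrist force passes 120 N, or if a joint passes its speed limit or range.

## Robot

A 6-joint arm with a two-finger parallel gripper is mounted at the origin on a cart in front of the work surface, level with it; the furniture and walls round the work are solid. World frame = base frame: x ahead of the robot, y to its left, z up, the work surface at z = 0. Lengths are in m, angles in rad, forces in N, time in s.
With the tool pointing down it reaches from about 0.375 to 0.975 m from the base axis. Payload 3.8 kg.
Tool frame: the origin (TCP) lies on the centre line of the jaws, within the pads' length; the fingertips stand 19 mm ahead of it and the grasp point (between the pads) is the TCP; z points along the fingers, y is the line along which they close (so a half turn about z gives the same grasp; the last joint's range is limited). The gripper opens to 85 mm and grips with 20 to 120 N. Pads are 22 mm wide; open, the fingers measure 114 mm over their backs; the gripper's body (76 mm by 85 mm) begins 54 mm behind the grasp point. The pads swing forward as they close: fully open they stand 13 mm farther back than shut.
Start: joints at [-0.037, 0.264, 1.604, -0, 1.274, -0.037], TCP at [0.675, -0, 0.25] pointing down, gripper open.
Joint ranges: [-2.63, 2.63], [-0.94, 2.18], [0.31, 2.57], [-1.31, 4.45], [0, 2.66], [-2.55, 2.55]. Speed limits (rad/s): [2.57, 2.57, 3.14, 3.14, 3.14, 3.14].

## Interface

Orientations are given as a unit quaternion [x, y, z, w].
In Python, from workcell import env gives the robot as it stands.
- The arm moves only by the tool move_arm, never from a script. Its argument "rows" is a list of rows, each a list of 7 numbers: the shift along the tool's x, y, z in mm, then the turn, a rotation vector about the tool's x, y, z in rad, then the finger opening in mm, from 0 to 85.4. In form: [[x, y, z, ax, ay, az, gripper], ...]. A call has 1 to 12 rows; each row is the pose to reach, as a shift and turn from the pose commanded when the call began, along the tool's axes at that moment; what a row does not reach only later rows make up. A row lasts 1/12 s, in which the tool goes at most 41.7 mm and 7.16 degrees, less where a joint would pass 70% of its speed; a pose out of reach is approached as far as the arm can. A call with a gripper value outside its range is refused whole. The fingers move at their own pace and stop on an object; "squeeze" is the grip in N (left out, the last holds). Time passes only in rows, so rows that repeat a pose let the fingers close. It gives the time, the measured TCP pose, the force, the opening and the grip force at its end, in the units of the state.
- env.state(): the state, without advancing time (a new reading comes with each control period).
- env.camera(name): name is "scene" or "side" or "wrist"; returns the picture (400x640x3 uint8, red, green, blue); there is no depth.
- env.calibration(name): a dict with "fx", "fy", "cx", "cy" (pixels), "xyz" and "orientation" of the camera in the world. Camera axes: x right, y up, looking along -z (the intrinsics and any distortion apply to the point x, -y, -z); pixel columns grow to the right and rows downward; lengths in m; the calibration is good to about 2 mm. A picture is of the moment at which its call begins: read the wrist's pose just before it. calibration takes no time and is no camera call; for the wrist camera it gives the pose at the moment of the call.
- env.finish_job(): hands the job in; it is judged then, once.
Trained networks look in the newest picture that a camera, given by its name, has taken for a name from the list of things; names that differ only in an ending like _2 or _b are one class to them, and where a whole thing is asked for, a point or a joint stands for the part that bears it (a point fixed in the world has none). Each returns a list of dicts, best first, with "conf" (0 to 1); they miss things now and then, are a little off and sometimes report something else, mostly with a low value. They report only what shows in the picture. A call takes as long as a camera call. They do not tell look-alikes from the thing itself.
- env.spot_in(camera, name): "point" ([x, y, z] in m, in world coordinates, good to about 4 mm: the middle of the surface that is visible of it).
- env.place_of(camera, name): "point" ([x, y, z] in m, in world coordinates, good to about 4 mm: a listed point, or the origin of a listed thing).
The state is a dict: "time": time; "q": joint angles; "joint_vel": joint speeds; "joint_torque": joint torques, N m; "position": TCP position; "tool_rot": TCP orientation; "wrist_force": force on the tool from outside, world axes, zero at the start; "torque": the same for the moment, N m; "grip_width": finger opening in m; "grasp_force": force on a finger pad.
Only numpy, scipy, OpenCV 4.12 (cv2) and the standard library are available. Lean on these libraries where they do the work, as an engineer would, in place of code of your own. Each camera call takes 0.05 s, during which the arm holds its last target. There are 200 camera calls.

## Working session

There is one attempt and no reset: what is moved stays moved. The work goes in short steps, Python scripts to look and compute and a tool call to move; the robot and the scene stay as the last step left them, time stands still between calls to the robot, and variables do not carry over. Pictures are saved under pics/ and viewed, at most 10 in all, crops included, and the job is handed in when it is done.

Besides the shell and the picture viewer there is one more tool, called as name([rows], argument=value, ...), one row to a line, values as JSON. move_arm: Moves the arm, as the interface text tells. Its arguments: {"type":"object","properties":{"rows":{"type":"array","items":{"type":"array","items":{"type":"number"}}},"squeeze":{"type":"number"}},"required":["rows"]}

```bash
mkdir -p pics; python3 - <<'E'
from workcell import env
import cv2,numpy as np
ims=[]
for c in ["scene","side"]:
    im=env.camera(c); cv2.imwrite(f"pics/{c}0.png",im[:,:,::-1])
    for n in ["vacuum_box","lever_pad","test_block","gauge","gauge_stand","gauge_tip","egg_timer","fish_tin","blue_jar","mug_blue"]:
        print(c,n,[(np.round(d["point"],3).tolist(),round(d["conf"],2)) for d in env.place_of(c,n)][:3])
    print(env.calibration(c))
s=env.state();print(s["time"],s["position"],s["tool_rot"],s["wrist_force"])
E
```

```text
scene vacuum_box [([0.545, 0.057, 0.0], 0.88)]
scene lever_pad [([0.494, 0.136, 0.178], 0.51)]
scene test_block [([0.523, -0.011, 0.122], 0.59)]
scene gauge [([0.402, -0.075, -0.002], 0.79), ([0.443, -0.33, 0.001], 0.76), ([0.414, -0.205, 0.012], 0.59)]
scene gauge_stand [([0.414, -0.204, 0.001], 0.6)]
scene gauge_tip [([0.395, -0.067, -0.004], 0.42), ([0.45, -0.334, -0.003], 0.38)]
scene egg_timer [([0.529, -0.601, 0.004], 0.73)]
scene fish_tin [([0.441, -0.582, -0.005], 0.62)]
scene blue_jar [([0.524, -0.46, -0.002], 0.74)]
scene mug_blue [([0.403, -0.47, 0.003], 0.66)]
{'fx': 379.29122633486406, 'fy': 379.29122633486406, 'cx': 316.5144440920561, 'cy': 203.67114301255867, 'xyz': array([ 0.08967632, -0.86490411,  0.92801565]), 'orientation': array([ 0.37001891, -0.103898  , -0.24101366,  0.89118103])}
side vacuum_box [([0.547, 0.057, -0.0], 0.72)]
side lever_pad [([0.494, 0.134, 0.183], 0.68)]
side test_block [([0.527, -0.01, 0.124], 0.98)]
side gauge [([0.449, -0.329, -0.005], 0.91), ([0.395, -0.07, 0.002], 0.71), ([0.491, 0.134, 0.183], 0.66)]
side gauge_stand [([0.408, -0.206, -0.002], 0.63)]
side gauge_tip [([0.451, -0.335, -0.003], 0.51), ([0.409, -0.207, 0.008], 0.26)]
side egg_timer []
side fish_tin []
side blue_jar []
side mug_blue [([0.399, -0.47, -0.003], 0.67)]
{'fx': 458.7712962848642, 'fy': 458.7712962848642, 'cx': 317.3523637685992, 'cy': 201.36939171000972, 'xyz': array([0.4886822 , 0.68533484, 1.3388584 ]), 'orientation': array([ 9.56780807e-05,  3.03691318e-01,  9.52704566e-01, -1.12064029e-02])}
1.1 [ 6.74995327e-01 -6.76277521e-07  2.50308716e-01] [7.07100506e-01 7.07113056e-01 8.73675254e-06 1.35018247e-05] [-0.71963845 -0.07311011  0.42867506]
```

View pics/scene0.png

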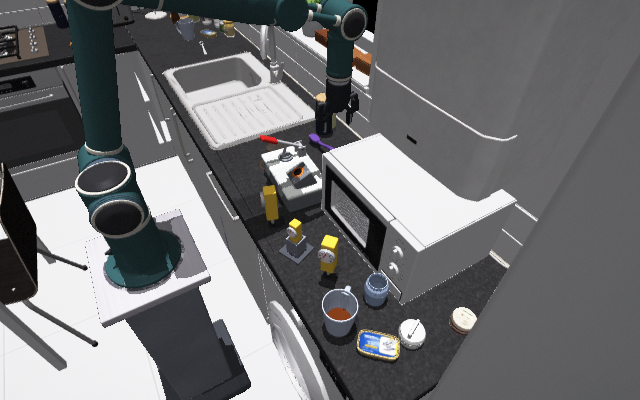

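View pics/side0.png

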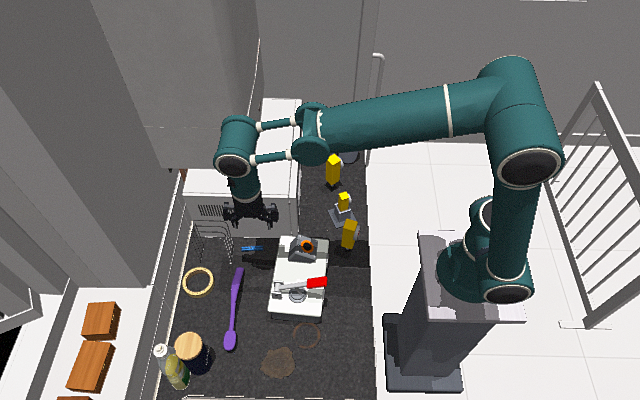

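The scene shows three yellow gauges: (270,203), (294,235) standing in the stand, and (328,255). The one in the stand is the one described, and the other two are larger lookalikes. Next I'll check it close up and get the yaws.

```bash
python3 - <<'E'
import cv2,numpy as np
a=cv2.imread("pics/scene0.png")[130:290,230:390];b=cv2.imread("pics/side0.png")[150:330,230:390]
a=cv2.resize(a,None,fx=3.3,fy=3.3,interpolation=2);b=cv2.resize(b,(470,528),interpolation=2)
cv2.imwrite("pics/c1.png",np.hstack([a[:,:400*3//3+128][:, :], b])[:, :998] if 0 else cv2.resize(np.hstack([a[:528],b]),(800,423)))
E
```

```text
(no output)
```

View pics/c1.png

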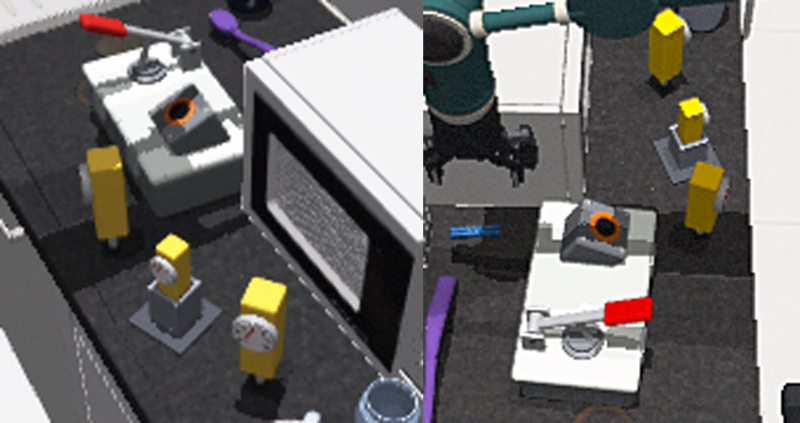

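```bash
cat > h.py <<'E'
from workcell import env
import numpy as np
from scipy.spatial.transform import Rotation as R
def ray(cam,px,z):
    c=env.calibration(cam);d=R.from_quat(c["orientation"]).apply([(px[0]-c["cx"])/c["fx"],-(px[1]-c["cy"])/c["fy"],-1])
    o=np.array(c["xyz"]);return o+d*(z-o[2])/d[2]
def st():
    s=env.state();print("t",round(s["time"],2),"p",np.round(s["position"],4),"F",np.round(s["wrist_force"],1),"w",round(s["grip_width"],4),"g",round(s["grasp_force"],1),"q",np.round(s["q"],2))
    return s
def rel(p,Rt,s=None):
    "shift mm and rotvec in tool axes from measured pose"
    s=s or env.state();R0=R.from_quat(s["tool_rot"])
    print("shift",np.round(R0.inv().apply(np.array(p)-s["position"])*1000,1),"rot",np.round((R0.inv()*Rt).as_rotvec(),4))
E
python3 - <<'E'
from h import *
A=lambda u,v:(230+u/2.645,130+v/2.645)
B=lambda u,v:(230+(u-423)/2.355,150+v/2.351)
for n,c,f,pts,z in [("stand scene","scene",A,[(178,285),(130,315),(178,355),(222,312)],.006),("stand side","side",B,[(654,147),(687,183),(724,165)],.006),
  ("lid side","side",B,[(545,200),(657,203),(643,392),(513,380)],.08),("lever","side",B,[(530,322),(648,308)],.115)]:
    P=[ray(c,f(*p),z)[:2] for p in pts];print(n,np.round(P,3).tolist())
    for a,b in zip(P,P[1:]):print("  ang",np.round(np.degrees(np.arctan2(*(b-a)[::-1])),1),np.linalg.norm(b-a).round(3))
E
```

```text
stand scene [[0.435, -0.169], [0.365, -0.181], [0.387, -0.259], [0.46, -0.231]]
  ang -170.3 0.071
  ang -74.8 0.081
  ang 21.0 0.079
stand side [[0.461, -0.213], [0.412, -0.152], [0.358, -0.184]]
  ang 128.0 0.079
  ang -149.2 0.064
lid side [[0.61, -0.073], [0.458, -0.072], [0.473, 0.196], [0.632, 0.184]]
  ang 179.7 0.152
  ang 86.7 0.268
  ang -4.1 0.159
lever [[0.613, 0.123], [0.469, 0.101]]
  ang -171.2 0.146
```

move_arm([
  [135,-189,0,0,0,0,0],
  [135,-189,0,0,0,0,0],
  [135,-189,0,0,0,0,0],
  [135,-189,0,0,0,0,0],
  [135,-189,0,0,0,0,0],
  [135,-189,0,0,0,0,0],
  [135,-189,0,0,0,0,0],
  [135,-189,0,0,0,0,0],
  [135,-189,0,0,0,0,0],
  [135,-189,0,0,0,0,0],
])

```text
time: 1.93
position: [0.487, 0.1345, 0.2506]
tool_rot: [0.707, 0.707, 0.0, 0.0]
wrist_force: [0.5, -0.1, 0.0]
grip_width: -0.0003
grasp_force: 0.0
```

```bash
python3 - <<'E'
from h import *
import cv2
st()
im=env.camera("wrist");cv2.imwrite("pics/w1.png",im[:,:,::-1])
for n in ["lever_pad","test_block","vacuum_box"]:print(n,[(np.round(d["point"],4).tolist(),round(d["conf"],2)) for d in env.place_of("wrist",n)][:3])
E
```

```text
t 1.93 p [0.487  0.1345 0.2506] F [ 0.5 -0.1  0. ] w -0.0003 g 0.0 q [ 0.22 -0.06  1.96 -0.    1.24  0.22]
lever_pad [([0.4981, 0.1372, 0.1846], 0.87), ([0.5443, 0.0626, 0.0028], 0.17)]
test_block []
vacuum_box [([0.5457, 0.0595, 0.0002], 0.86)]
```

View pics/w1.png

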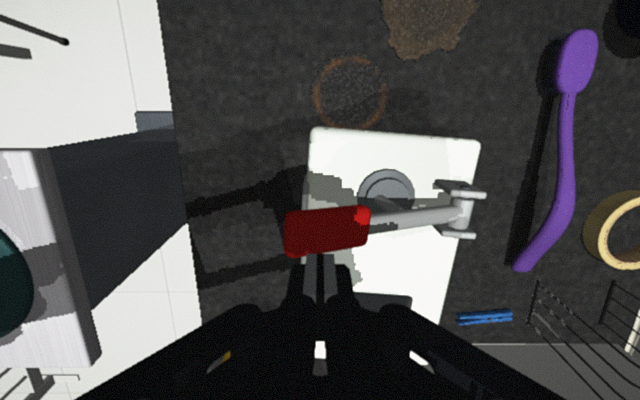

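The red pad is at (326,231), just under the shut fingers, and the lid is slightly yawed. I'll do the first stroke.

move_arm([
  [0,0,30,0,0,0,0],
  [0,0,50,0,0,0,0],
  [0,0,65,0,0,0,0],
  [0,0,80,0,0,0,0],
  [0,0,92,0,0,0,0],
  [0,0,104,0,0,0,0],
  [0,0,111,0,0,0,0],
  [0,0,111,0,0,0,0],
  [0,0,111,0,0,0,0],
])

```text
time: 2.88
position: [0.4859, 0.1348, 0.1408]
tool_rot: [0.707, 0.707, -0.001, -0.001]
wrist_force: [-7.0, -0.3, 12.3]
grip_width: -0.0004
grasp_force: 6.4
```

```bash
python3 - <<'E'
from h import *
import cv2
st()
for c in["side","wrist"]:
    im=env.camera(c)
    print([(np.round(d["point"],4).tolist(),round(d["conf"],2)) for d in env.place_of(c,"lever_pad")][:3])
E
```

```text
t 2.88 p [0.4859 0.1348 0.1408] F [-7.  -0.3 12.3] w -0.0004 g 6.4 q [0.22 0.04 2.07 0.   1.03 0.22]
[([0.4728, 0.139, 0.1241], 0.94)]
[([0.4775, 0.1393, 0.1239], 0.9)]
```

move_arm([
  [0,0,-30,0,0,0,0],
  [0,0,-70,0,0,0,0],
  [0,0,-100,0,0,0,0],
  [0,0,-100,0,0,0,0],
  [0,0,-100,0,0,0,0],
  [0,0,-100,0,0,0,0],
  [0,0,-100,0,0,0,0],
  [0,0,-100,0,0,0,0],
])

```text
time: 3.75
position: [0.4848, 0.1346, 0.237]
tool_rot: [0.707, 0.707, -0.002, -0.001]
wrist_force: [-0.0, -0.3, -0.2]
grip_width: -0.0001
grasp_force: 0.0
```

```bash
python3 - <<'E'
from h import *
st()
for c in["side","wrist"]:
    im=env.camera(c)
    print([(np.round(d["point"],4).tolist(),round(d["conf"],2)) for d in env.place_of(c,"lever_pad")][:3])
E
```

```text
t 3.75 p [0.4848 0.1346 0.237 ] F [-0.  -0.3 -0.2] w -0.0001 g 0.0 q [ 0.22 -0.05  1.98  0.    1.22  0.22]
[([0.4913, 0.1332, 0.182], 0.86)]
[([0.4973, 0.1343, 0.1842], 0.87)]
```

move_arm([
  [0,0,20,0,0,0,0],
  [0,0,40,0,0,0,0],
  [0,0,55,0,0,0,0],
  [0,0,70,0,0,0,0],
  [0,0,82,0,0,0,0],
  [0,0,94,0,0,0,0],
  [0,0,101,0,0,0,0],
  [0,0,101,0,0,0,0],
  [0,0,101,0,0,0,0],
  [0,0,101,0,0,0,0],
])

```text
time: 4.78
position: [0.4852, 0.1353, 0.1406]
tool_rot: [0.707, 0.707, -0.001, -0.001]
wrist_force: [-9.2, -0.5, 18.1]
grip_width: -0.0001
grasp_force: 9.1
```

move_arm([
  [0,0,-30,0,0,0,0],
  [0,0,-70,0,0,0,0],
  [0,0,-100,0,0,0,0],
  [0,0,-100,0,0,0,0],
  [0,0,-100,0,0,0,0],
  [0,0,-100,0,0,0,0],
  [0,0,-100,0,0,0,0],
  [0,0,-100,0,0,0,0],
  [0,0,-100,0,0,0,0],
  [0,0,-100,0,0,0,0],
])

```text
time: 5.62
position: [0.4854, 0.1349, 0.237]
tool_rot: [0.707, 0.707, -0.001, -0.001]
wrist_force: [-0.2, -0.0, 0.5]
grip_width: -0.0004
grasp_force: 0.0
```

move_arm([
  [0,0,20,0,0,0,0],
  [0,0,40,0,0,0,0],
  [0,0,55,0,0,0,0],
  [0,0,70,0,0,0,0],
  [0,0,82,0,0,0,0],
  [0,0,94,0,0,0,0],
  [0,0,101,0,0,0,0],
  [0,0,101,0,0,0,0],
  [0,0,101,0,0,0,0],
  [0,0,101,0,0,0,0],
])

```text
time: 6.45
position: [0.4852, 0.1352, 0.1404]
tool_rot: [0.707, 0.707, -0.001, -0.001]
wrist_force: [-12.3, -0.8, 24.0]
grip_width: -0.0002
grasp_force: 12.0
```

move_arm([
  [0,0,-30,0,0,0,0],
  [0,0,-70,0,0,0,0],
  [0,0,-100,0,0,0,0],
  [0,0,-110,0,0,0,0],
  [0,0,-110,0,0,0,0],
  [0,0,-110,0,0,0,0],
  [0,0,-110,0,0,0,0],
  [0,0,-110,0,0,0,0],
  [0,0,-110,0,0,0,0],
  [0,0,-110,0,0,0,0],
])

```text
time: 7.28
position: [0.4851, 0.1348, 0.2456]
tool_rot: [0.707, 0.707, -0.001, -0.001]
wrist_force: [-0.9, -0.6, -0.0]
grip_width: -0.0004
grasp_force: 0.0
```

```bash
python3 - <<'E'
from h import *
st()
for c in["side","wrist"]:
    im=env.camera(c)
    for n in["lever_pad","vacuum_box"]:print(n,[(np.round(d["point"],4).tolist(),round(d["conf"],2)) for d in env.place_of(c,n)][:3])
E
```

```text
t 7.28 p [0.4851 0.1348 0.2456] F [-0.9 -0.6 -0. ] w -0.0004 g 0.0 q [ 0.22 -0.06  1.97  0.    1.24  0.22]
lever_pad [([0.4936, 0.136, 0.1829], 0.9)]
vacuum_box [([0.5481, 0.0592, 0.0002], 0.98)]
lever_pad [([0.4966, 0.1382, 0.1862], 0.72)]
vacuum_box [([0.5424, 0.0621, -0.0011], 0.95)]
```

move_arm([
  [0,0,-40,0,0,0,0],
  [-30,-10,-75,0,0,0.1,0],
  [-60,-20,-75,0,0,0.2,0],
  [-100,-45,-75,0,0,0.32,0],
  [-140,-45,-75,0,0,0.44,40],
  [-185,-45,-75,0,0,0.56,85],
  [-185,-45,-75,0,0,0.68,85],
  [-185,-45,-75,0,0,0.8,85],
  [-185,-45,-75,0,0,0.92,85],
  [-185,-45,-75,0,0,1.04,85],
  [-185,-45,-75,0,0,1.16,85],
  [-185,-45,-75,0,0,1.2,85],
])

```text
time: 8.58
position: [0.441, -0.0502, 0.3225]
tool_rot: [0.983, 0.181, 0.0, 0.0]
wrist_force: [-0.9, 0.1, 0.0]
grip_width: 0.0849
grasp_force: 0.0
```

```bash
python3 - <<'E'
from h import *
import cv2
s=st();print(s["tool_rot"])
im=env.camera("wrist");cv2.imwrite("pics/w2.png",im[:,:,::-1]);print(env.calibration("wrist"))
for n in ["lever_pad","test_block","vacuum_box","gauge","gauge_stand"]:print(n,[(np.round(d["point"],4).tolist(),round(d["conf"],2)) for d in env.place_of("wrist",n)][:3])
E
```

```text
t 8.58 p [ 0.441  -0.0502  0.3225] F [-0.9  0.1  0. ] w 0.0849 g 0.0 q [-0.17 -0.23  1.97  0.    1.4   1.04]
[9.83395407e-01 1.81475687e-01 2.14893439e-04 5.43565717e-05]
{'fx': 321.17808847490727, 'fy': 321.17808847490727, 'cx': 319.76225579926967, 'cy': 206.20519072442883, 'xyz': array([ 0.51518355, -0.02194913,  0.44687659]), 'orientation': array([-0.13122521,  0.08992786, -0.55919022,  0.81363335])}
lever_pad [([0.4983, 0.1331, 0.1831], 0.6)]
test_block [([0.5223, -0.0079, 0.1262], 0.98)]
vacuum_box [([0.5436, 0.0615, -0.0005], 0.71), ([0.4972, 0.135, 0.1856], 0.42)]
gauge [([0.4102, -0.2082, 0.0122], 0.81), ([0.3957, -0.0727, -0.0003], 0.73), ([0.4454, -0.3311, 0.0001], 0.67)]
gauge_stand [([0.4117, -0.2026, 0.002], 0.86)]
```

View pics/w2.png

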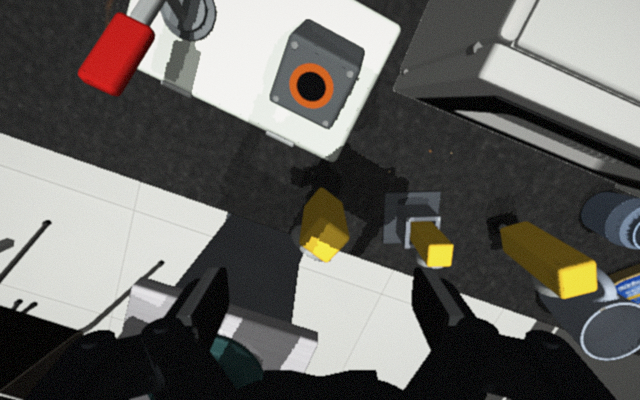

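```bash
python3 - <<'E'
from h import *
import cv2
print("spot",ray("wrist",(312,87),.125).round(4))
f=lambda a,b,z:print(np.degrees(np.arctan2(*(ray("wrist",b,z)-ray("wrist",a,z))[:2][::-1])).round(1),np.linalg.norm(ray("wrist",b,z)-ray("wrist",a,z)).round(3))
print("stand");f((388,195),(439,192),.006);f((388,195),(384,244),.006)
print("gauge top",[ray("wrist",p,.126).round(4) for p in [(428,247),(452,241),(454,264),(429,268),(440,255)]]);f((428,247),(452,241),.126)
print("boxright");f((345,165),(402,28),.08)
im=cv2.imread("pics/w2.png");a=cv2.resize(im[170:290,360:480],(560,560),interpolation=2);cv2.imwrite("pics/w2c.png",a)
# orange ring centroid
h=cv2.cvtColor(im,cv2.COLOR_BGR2HSV);m=((h[...,0]<18)&(h[...,0]>5)&(h[...,1]>200)&(h[...,2]>120)).astype(np.uint8);m[:, :260]=0;m[:,360:]=0;m[120:]=0
c=max(cv2.findContours(m,0,2)[0],key=cv2.contourArea);e=cv2.fitEllipse(c);print(e,"spot",ray("wrist",e[0],.125).round(4))
E
```

```text
spot [ 0.5231 -0.0105  0.125 ]
stand
-65.2 0.073
-159.3 0.077
gauge top [array([ 0.4154, -0.188 ,  0.126 ]), array([ 0.4314, -0.2091,  0.126 ]), array([ 0.4073, -0.2248,  0.126 ]), array([ 0.3927, -0.201 ,  0.126 ]), array([ 0.4116, -0.2049,  0.126 ])]
-52.9 0.026
boxright
0.2 0.151
((310.94415283203125, 85.33391571044922), (40.00707244873047, 43.650814056396484), 142.5719451904297) spot [ 0.5241 -0.009   0.125 ]
```

View pics/w2c.png

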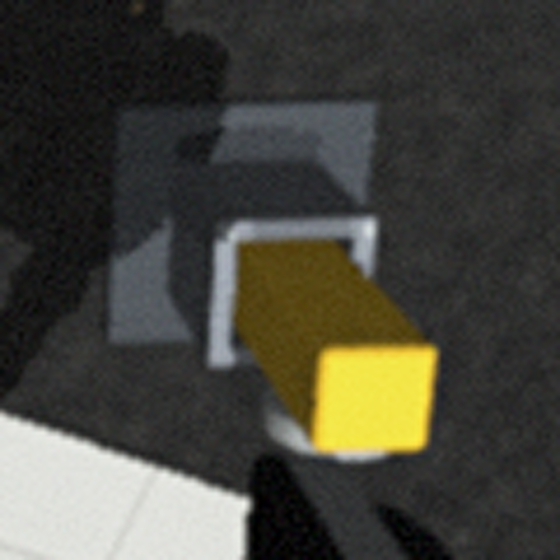

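```bash
python3 - <<'E'
from h import *
C=lambda u,v:(360+u/4.667,170+v/4.667)
def f(n,a,b,z):
    d=(ray("wrist",b,z)-ray("wrist",a,z))[:2];print(n,np.degrees(np.arctan2(d[1],d[0])).round(1),np.linalg.norm(d).round(3))
f("base y",C(118,107),C(376,102),.006);f("base x",C(118,107),C(110,342),.006)
f("top y",C(322,348),C(436,347),.126);f("top y2",C(313,448),C(428,450),.126);f("top x",C(322,348),C(313,448),.126);f("top x2",C(436,347),C(428,450),.126)
f("sock y",C(232,225),C(378,217),.06)
P=np.mean([ray("wrist",C(*p),.126) for p in[(322,348),(436,347),(428,450),(313,448)]],0);print("gauge",P)
f("lid front",(168,90),(340,162),.084);f("block front",(272,105),(328,129),.110);f("blocktop back",(305,20),(364,45),.140)
E
```

```text
base y -67.5 0.079
base x -156.9 0.079
top y -68.1 0.027
top y2 -69.8 0.028
top x -157.2 0.026
top x2 -155.2 0.027
sock y -65.3 0.04
gauge [ 0.41116422 -0.20544536  0.126     ]
lid front -91.4 0.2
block front -91.3 0.061
blocktop back -89.3 0.054
```

```bash
python3 - <<'E'
from h import *
A=lambda u,v:(230+u/2.645,130+v/2.645)
for p in [(245,212),(388,372)]:print("bottom",ray("scene",A(*p),.0).round(3))
for p in [(246,62),(415,245)]:
  for z in(.2,.22,.24,.26,.28):print("top",z,ray("scene",A(*p),z).round(3))
rel([.4112,-.2054,.22],R.from_quat([np.cos(np.radians(11.25)),np.sin(np.radians(11.25)),0,0]))
E
```

```text
bottom [ 0.571 -0.1    0.   ]
bottom [ 0.58  -0.393  0.   ]
top 0.2 [ 0.596 -0.052  0.2  ]
top 0.22 [ 0.583 -0.074  0.22 ]
top 0.24 [ 0.569 -0.097  0.24 ]
top 0.26 [ 0.555 -0.119  0.26 ]
top 0.28 [ 0.541 -0.141  0.28 ]
top 0.2 [ 0.588 -0.387  0.2  ]
top 0.22 [ 0.575 -0.4    0.22 ]
top 0.24 [ 0.561 -0.413  0.24 ]
top 0.26 [ 0.547 -0.426  0.26 ]
top 0.28 [ 0.533 -0.44   0.28 ]
shift [-84.3 134.  102.3] rot [ 0.0001 -0.0001 -0.0208]
```

move_arm([
  [-20,32,0,0,0,0,70],
  [-42,66,20,0,0,-0.02,70],
  [-63,100,45,0,0,-0.02,70],
  [-84,134,70,0,0,-0.02,70],
  [-84,134,102,0,0,-0.02,70],
  [-84,134,130,0,0,-0.02,70],
  [-84,134,130,0,0,-0.02,70],
])

```text
time: 9.47
position: [0.4067, -0.204, 0.1858]
tool_rot: [0.981, 0.193, -0.005, -0.004]
wrist_force: [-1.2, 0.3, -0.3]
grip_width: 0.0701
grasp_force: 0.0
```

```bash
python3 - <<'E'
from h import *
import cv2
st()
im=env.camera("wrist");cv2.imwrite("pics/w3.png",im[:,:,::-1])
print([(np.round(d["point"],4).tolist(),round(d["conf"],2)) for d in env.place_of("wrist","gauge")][:3])
rel([.4112,-.2054,.099],R.from_quat([np.cos(np.radians(11.25)),np.sin(np.radians(11.25)),0,0]))
E
```

```text
t 9.47 p [ 0.4067 -0.204   0.1858] F [-1.2  0.3 -0.3] w 0.0701 g 0.0 q [-0.52 -0.1   2.12  0.    1.13  0.66]
[([0.4131, -0.2072, 0.0139], 0.98), ([0.4467, -0.3327, -0.0034], 0.92), ([0.3963, -0.0732, 0.0025], 0.65)]
shift [ 0.6  0.9 92.6] rot [-0.0025  0.0017 -0.0018]
```

View pics/w3.png

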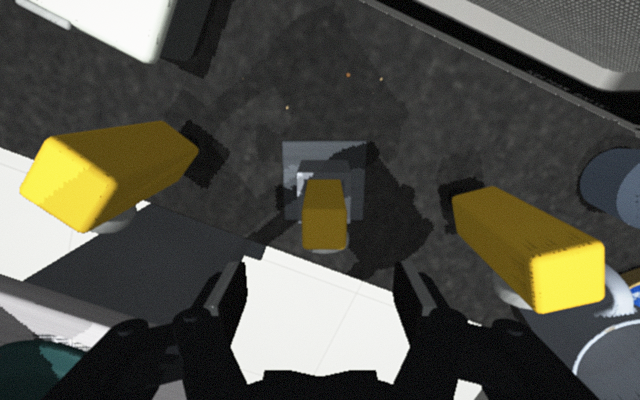

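The stand gauge at (325,215) sits centred between the fingers and aligned with them. I'll go down and grip.

move_arm([
  [0,0,25,0,0,0,70],
  [1,1,50,0,0,0,70],
  [1,1,75,0,0,0,70],
  [1,1,92,0,0,0,70],
  [1,1,92,0,0,0,70],
  [1,1,92,0,0,0,20],
  [1,1,92,0,0,0,20],
  [1,1,92,0,0,0,20],
  [1,1,92,0,0,0,20],
  [1,1,92,0,0,0,20],
  [1,1,92,0,0,0,20],
  [1,1,92,0,0,0,20],
], squeeze=40)

```text
time: 10.57
position: [0.4139, -0.2059, 0.1023]
tool_rot: [0.981, 0.194, 0.001, 0.0]
wrist_force: [-0.3, 3.7, 7.0]
grip_width: 0.0275
grasp_force: 40.7
```

```bash
python3 - <<'E'
from h import *
s=st();print(s["tool_rot"])
E
```

```text
t 10.57 p [ 0.4139 -0.2059  0.1023] F [-0.3  3.7  7. ] w 0.0275 g 40.7 q [-0.52  0.01  2.19  0.    0.94  0.66]
[9.81015192e-01 1.93925741e-01 1.36095116e-03 3.83642903e-04]
```

move_arm([
  [0,0,-20,0,0,0,20],
  [0,0,-40,0,0,0,20],
  [0,0,-65,0,0,0,20],
  [0,0,-95,0,0,0,20],
  [0,0,-130,0,0,0,20],
  [0,0,-170,0,0,0,20],
  [0,0,-170,0,0,0,20],
  [0,0,-170,0,0,0,20],
])

```text
time: 11.23
position: [0.4144, -0.2071, 0.2743]
tool_rot: [0.981, 0.194, 0.003, 0.003]
wrist_force: [-0.2, -0.4, -2.3]
grip_width: 0.0279
grasp_force: 40.3
```

```bash
python3 - <<'E'
from h import *
import cv2
s=st()
for c in["scene","side"]:
    im=env.camera(c);cv2.imwrite(f"pics/{c}4.png",im[:,:,::-1])
    for n in["gauge_tip","gauge","lever_pad"]:print(c,n,[(np.round(d["point"],4).tolist(),round(d["conf"],2)) for d in env.place_of(c,n)][:4])
# grasp offset in tool frame, nominal: gauge axis offset
R0=R.from_quat(s["tool_rot"]);print(R0.as_matrix().round(3))
# target: gauge axis = face normal; tool z = -n ; tool x heading along box x
yaw=np.radians(-3.5);Rb=R.from_euler("z",yaw);n=Rb.apply([-np.sin(.436),0,np.cos(.436)])
x=Rb.apply([np.cos(.436),0,np.sin(.436)]);z=-n;Rt=R.from_matrix(np.c_[x,np.cross(z,x),z])
spot=np.array([.5237,-.0095,.125])
for d in(.0,.06):
    print(d,(spot+n*(.0913+d)).round(4));rel(spot+n*(.0913+d),Rt)
np.save("rt.npy",Rt.as_quat())
E
```

```text
t 11.23 p [ 0.4144 -0.2071  0.2743] F [-0.2 -0.4 -2.3] w 0.0279 g 40.3 q [-0.52 -0.17  2.01 -0.    1.29  0.66]
scene gauge_tip [([0.4482, -0.3343, -0.0021], 0.45), ([0.3969, -0.0677, -0.0028], 0.39)]
scene gauge [([0.4151, -0.2097, 0.1813], 0.73), ([0.4448, -0.331, 0.0022], 0.67), ([0.3981, -0.0732, -0.0009], 0.64), ([0.4927, 0.1342, 0.1779], 0.34)]
scene lever_pad [([0.4922, 0.1344, 0.1782], 0.56)]
side gauge_tip [([0.4467, -0.3357, -0.0041], 0.5)]
side gauge [([0.4485, -0.3281, -0.005], 0.79), ([0.4067, -0.2095, 0.1744], 0.69), ([0.3939, -0.0722, 0.0006], 0.64)]
side lever_pad [([0.4939, 0.1345, 0.1843], 0.89)]
[[ 0.925  0.381  0.007]
 [ 0.381 -0.925 -0.004]
 [ 0.005  0.007 -1.   ]]
0.0 [ 0.4852 -0.0071  0.2078]
shift [ 143.5 -155.4   61.1] rot [-0.1001  0.4307  0.4443]
0.06 [ 0.4599 -0.0056  0.2621]
shift [ 120.6 -166.6    6.8] rot [-0.1001  0.4307  0.4443]
```

move_arm([
  [0,0,-30,0,0,0,20],
  [20,-28,-45,0,0,0,20],
  [40,-56,-45,0,0,0,20],
  [60,-84,-45,-0.02,0.08,0.08,20],
  [80,-111,-45,-0.04,0.16,0.16,20],
  [100,-140,-40,-0.06,0.25,0.25,20],
  [110,-155,-30,-0.08,0.33,0.34,20],
  [121,-167,-15,-0.1,0.43,0.444,20],
  [121,-167,0,-0.1,0.43,0.444,20],
  [121,-167,7,-0.1,0.43,0.444,20],
  [121,-167,7,-0.1,0.43,0.444,20],
  [121,-167,7,-0.1,0.43,0.444,20],
])

```text
time: 12.63
position: [0.4609, -0.0057, 0.2632]
tool_rot: [0.976, -0.029, 0.216, 0.007]
wrist_force: [0.1, -0.4, -1.4]
grip_width: 0.0275
grasp_force: 40.5
```

```bash
cat > m.py <<'E'
from h import *
import cv2,sys
s=st();Rt=R.from_quat(np.load("rt.npy"));R0=R.from_quat(s["tool_rot"])
n=-Rt.apply([0,0,1])
print("axis err",np.degrees(np.arccos(-R0.apply([0,0,1])@n)).round(2))
for c in["scene","side","wrist"]:
    im=env.camera(c);cv2.imwrite(f"pics/{c}{sys.argv[1]}.png",im[:,:,::-1])
    for k in["gauge_tip","gauge","test_block","lever_pad"]:
        for d in env.place_of(c,k):
            if d["conf"]>.2 and d["point"][2]>.1: print(c,k,np.round(d["point"],4),round(d["conf"],2),"tool",(R0.inv().apply(np.array(d["point"])-s["position"])*1000).round(1))
E
python3 m.py 5
```

```text
t 12.63 p [ 0.4609 -0.0057  0.2632] F [ 0.1 -0.4 -1.4] w 0.0275 g 40.5 q [-0.07 -0.45  2.29  0.    0.87  1.56]
axis err 0.08
scene gauge [ 0.5025 -0.008   0.1778] 0.48 tool [ 1.6 -0.4 95. ]
scene test_block [ 0.5239 -0.0113  0.1237] 0.8 tool [ -1.7   1.6 153.1]
scene test_block [ 0.5008 -0.0081  0.1788] 0.22 tool [ 0.5 -0.1 93.4]
scene lever_pad [0.4917 0.1344 0.1767] 0.68 tool [ -16.3 -141.8   87.6]
side gauge_tip [ 0.4977 -0.0101  0.1779] 0.47 tool [-2.6  2.  92.9]
side gauge [ 0.4948 -0.0118  0.1775] 0.55 tool [-5.3  3.9 92.1]
side test_block [ 0.5265 -0.0097  0.1207] 0.64 tool [ -0.7  -0.2 156.9]
side lever_pad [0.4922 0.1346 0.1844] 0.71 tool [ -12.6 -142.1   80.8]
wrist gauge_tip [ 0.4965 -0.01    0.1779] 0.49 tool [-3.7  2.  92.4]
wrist gauge [ 0.4986 -0.0089  0.1788] 0.61 tool [-1.4  0.8 92.4]
wrist gauge [0.4966 0.1337 0.186 ] 0.52 tool [  -7.9 -141.4   81.2]
wrist test_block [ 0.5213 -0.0103  0.1265] 0.7 tool [ -2.9   0.7 149.5]
wrist lever_pad [0.4986 0.1351 0.1858] 0.91 tool [  -6.3 -142.9   82.2]
```

move_arm([
  [0,0,15,0,0,0,20],
  [0,0,30,0,0,0,20],
  [0,0,42,0,0,0,20],
  [0,0,48,0,0,0,20],
  [0,0,48,0,0,0,20],
  [0,0,48,0,0,0,20],
])

```text
time: 13.88
position: [0.481, -0.0066, 0.2196]
tool_rot: [0.976, -0.029, 0.217, 0.007]
wrist_force: [0.1, -0.2, -0.7]
grip_width: 0.0277
grasp_force: 40.5
```

```bash
python3 m.py 6; python3 - <<'E'
import cv2,numpy as np
from h import *
for c in["scene","side","wrist"]:
    k=env.calibration(c);p=R.from_quat(k["orientation"]).inv().apply(np.array([.5237,-.0095,.125])-k["xyz"])
    u=k["cx"]+k["fx"]*p[0]/-p[2];v=k["cy"]-k["fy"]*p[1]/-p[2];print(c,u,v)
    im=cv2.imread(f"pics/{c}6.png");r=25 if c!="wrist" else 60
    x,y=int(u),int(v);t=cv2.resize(im[max(y-r,0):y+r,x-r:x+r],(266,266),interpolation=2)
    L=t if c=="scene" else np.hstack([L,t])
cv2.imwrite("pics/c6.png",L)
E
```

```text
t 13.88 p [ 0.481  -0.0066  0.2196] F [ 0.1 -0.2 -0.7] w 0.0277 g 40.5 q [-0.07 -0.37  2.32  0.    0.75  1.56]
axis err 0.08
scene gauge [ 0.5195 -0.0107  0.1335] 0.58 tool [-1.4  1.6 94.4]
scene test_block [ 0.5248 -0.0101  0.1219] 0.68 tool [ -1.6   0.7 107.1]
scene lever_pad [0.4931 0.1338 0.1766] 0.56 tool [ -14.9 -141.    40.3]
side gauge [ 0.515  -0.0109  0.1367] 0.54 tool [-4.1  2.1 89.6]
side test_block [ 0.5278 -0.0082  0.1229] 0.87 tool [  1.5  -1.4 107.4]
side lever_pad [0.4919 0.1331 0.1862] 0.71 tool [ -11.9 -140.2   31.2]
side lever_pad [ 0.5185 -0.0103  0.1366] 0.22 tool [-1.   1.3 91.2]
wrist gauge_tip [ 0.5155 -0.0065  0.1375] 0.43 tool [-3.6 -2.3 89. ]
wrist gauge [ 0.518  -0.0107  0.138 ] 0.97 tool [-0.9  1.7 89.7]
wrist test_block [ 0.5235 -0.0106  0.1255] 0.71 tool [ -1.2   1.3 103.3]
wrist lever_pad [0.4965 0.1378 0.185 ] 0.83 tool [  -8.5 -145.1   34.1]
scene 296.8688053912761 171.66259211726614
side 307.8964930294329 245.90712541432845
wrist 318.78889890228686 213.57518057995375
```

View pics/c6.png

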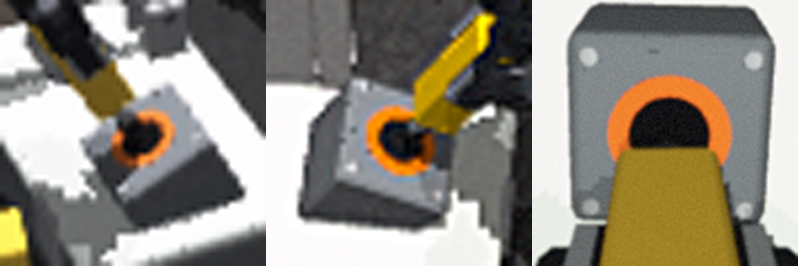

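The foot points at the spot in all three views, roughly 13 mm off. I'll advance gently.

move_arm([
  [1,0,4,0,0,0,20],
  [1,0,8,0,0,0,20],
  [1,0,11,0,0,0,20],
  [1,0,13,0,0,0,20],
  [1,0,13,0,0,0,20],
  [1,0,13,0,0,0,20],
  [1,0,13,0,0,0,20],
  [1,0,13,0,0,0,20],
])

```text
time: 15.3
position: [0.4875, -0.0071, 0.2085]
tool_rot: [0.976, -0.03, 0.217, 0.007]
wrist_force: [0.3, 0.5, -1.3]
grip_width: 0.0275
grasp_force: 40.6
```

```bash
cat > f.py <<'E'
from h import *
s=st();R0=R.from_quat(s["tool_rot"]);F=[]
for i in range(6):
    env.camera("side");F.append(R0.inv().apply(env.state()["wrist_force"]))
print("F tool",np.mean(F,0).round(2),np.std(F,0).round(2)); n=-R0.apply([0,0,1])
print("height TCP over face",((np.array(s["position"])-[.5237,-.0095,.125])@n*1000).round(2))
E
python3 f.py
```

```text
t 15.3 p [ 0.4875 -0.0071  0.2085] F [ 0.3  0.5 -1.3] w 0.0275 g 40.6 q [-0.07 -0.34  2.32  0.    0.72  1.56]
F tool [-0.59  0.15  1.24] [0.34 0.18 0.6 ]
height TCP over face 91.01
```

move_arm([
  [0,0,1,0,0,0,20],
  [0,0,2,0,0,0,20],
  [0,0,3,0,0,0,20],
  [0,0,4,0,0,0,20],
  [0,0,4,0,0,0,20],
  [0,0,4,0,0,0,20],
  [0,0,4,0,0,0,20],
])

```text
time: 16.18
position: [0.4894, -0.0072, 0.205]
tool_rot: [0.976, -0.03, 0.217, 0.007]
wrist_force: [-0.9, -0.3, 0.2]
grip_width: 0.0277
grasp_force: 40.7
```

```bash
python3 f.py
```

```text
t 16.18 p [ 0.4894 -0.0072  0.205 ] F [-0.9 -0.3  0.2] w 0.0277 g 40.7 q [-0.07 -0.33  2.32  0.    0.71  1.56]
F tool [-0.65 -0.2  -1.31] [0.35 0.37 0.36]
height TCP over face 87.07
```

move_arm([
  [0,0,1,0,0,0,20],
  [0,0,2,0,0,0,20],
  [0,0,2,0,0,0,20],
  [0,0,2,0,0,0,20],
  [0,0,2,0,0,0,20],
  [0,0,2,0,0,0,20],
  [0,0,2,0,0,0,20],
])

```text
time: 17.07
position: [0.4902, -0.0072, 0.2032]
tool_rot: [0.976, -0.03, 0.217, 0.007]
wrist_force: [-1.2, 0.6, 1.5]
grip_width: 0.0277
grasp_force: 40.8
```

```bash
python3 f.py; python3 m.py 7; python3 - <<'E'
import cv2,numpy as np
L=[]
for c,x,y,r in[("scene",297,172,25),("side",308,246,25),("wrist",319,190,70)]:
    L.append(cv2.resize(cv2.imread(f"pics/{c}7.png")[y-r:y+r,x-r:x+r],(266,266),interpolation=2))
cv2.imwrite("pics/c7.png",np.hstack(L))
E
```

```text
t 17.07 p [ 0.4902 -0.0072  0.2032] F [-1.2  0.6  1.5] w 0.0277 g 40.8 q [-0.07 -0.33  2.33  0.    0.71  1.56]
F tool [-0.12 -0.57 -2.04] [0.53 0.48 0.4 ]
height TCP over face 85.04
t 17.37 p [ 0.4902 -0.0072  0.2032] F [-0.7  0.3  1.6] w 0.028 g 40.9 q [-0.07 -0.33  2.33  0.    0.71  1.56]
axis err 0.13
scene gauge_tip [ 0.5203 -0.0076  0.1223] 0.23 tool [-7.1 -1.5 86. ]
scene gauge [ 0.5265 -0.0105  0.1175] 0.67 tool [-3.3  1.  93. ]
scene test_block [ 0.5231 -0.0094  0.1251] 0.81 tool [-3.3  0.1 84.7]
side gauge_tip [0.493  0.1333 0.1849] 0.23 tool [ -12.9 -140.4   14. ]
side gauge [ 0.5218 -0.012   0.1168] 0.7 tool [-7.8  2.8 91.7]
side test_block [ 0.5274 -0.0087  0.1211] 0.89 tool [-1.1 -0.9 90.1]
side lever_pad [0.4944 0.1342 0.1846] 0.69 tool [ -11.8 -141.4   14.8]
wrist gauge_tip [ 0.5199 -0.0096  0.1283] 0.61 tool [-4.8  0.5 80.4]
wrist gauge_tip [ 0.527  -0.0116  0.1217] 0.33 tool [-1.   2.  89.5]
wrist gauge [ 0.5261 -0.0116  0.1225] 0.75 tool [-1.5  2.1 88.4]
wrist test_block [ 0.5206 -0.01    0.1253] 0.79 tool [-5.4  0.8 83.4]
wrist test_block [ 0.5261 -0.0121  0.119 ] 0.49 tool [-3.   2.6 91.5]
wrist lever_pad [0.4956 0.1375 0.1821] 0.71 tool [ -11.9 -144.8   17.5]
```

View pics/c7.png

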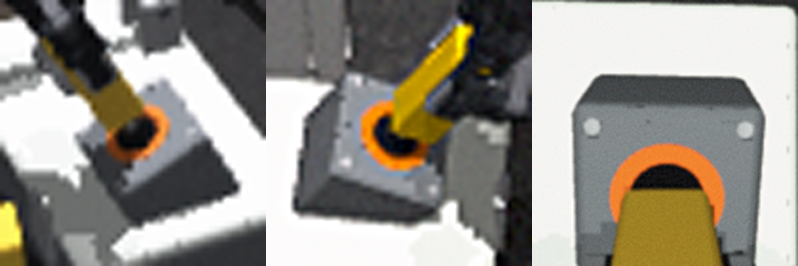

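The foot is centred on the spot and square to the face, pressing at about 3.3 N, and the lever is up. Handing in.

```bash
python3 -c "
from workcell import env
print(env.finish_job())"
```

```text
the job is handed in; nothing more can be done
None
```

I pumped the lever three full strokes and handed the job in with the yellow gauge still held on the black test spot, square to the face, its foot pushed in about 6 mm at about 3.3 N; the hand-in gave no verdict.

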